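# Load the bench oven: push the tray home and the door shut

## Robot

A 6-joint arm with a two-finger parallel gripper is mounted at the origin on the work surface. World frame = base frame: x ahead of the robot, y to its left, z up, the work surface at z = 0. Lengths are in m, angles in rad, forces in N, time in s.
With the tool pointing down it reaches from about 0.275 to 1 m from the base axis. Payload 8.4 kg.
Tool frame: the origin (TCP) lies at the very end of the fingers, on their centre line; the grasp point (between the pads) lies 19 mm behind it (ctrl.grip_depth is the z of the grasp point in the tool frame, in m); z points along the fingers, y is the line along which they close (so a half turn about z gives the same grasp; the last joint's range is limited). The gripper opens to 85 mm and grips with 20 to 120 N. Pads are 22 mm wide; open, the fingers measure 114 mm over their backs; the gripper's body (76 mm by 85 mm) begins 54 mm behind the grasp point. The pads swing forward as they close: fully open they stand 13 mm farther back than shut.
Start: joints at [1.327, 0.353, 1.633, -0, 1.155, -0.002], TCP at [0.15, 0.607, 0.231] pointing down, gripper open.
Joint ranges: [-2.63, 2.63], [-0.92, 2.1], [0.06, 2.66], [-1.3, 4.44], [0, 2.69], [-3.02, 3.02]. Speed limits (rad/s): [2.22, 2.22, 2.79, 3.14, 3.14, 3.14].

## Interface

Orientations are given as a 3x3 rotation matrix whose columns are the frame's x, y, z axes.
In Python, from cell import ctrl gives the robot as it stands.
- The arm moves only by the shell command python3 shift.py 'ROWS'. ROWS is a JSON list of rows, 1 to 5 of them, each of 7 numbers: dx, dy, dz in m, then a rotation vector rx, ry, rz in rad, then the finger opening in m; each row is the pose to reach, as a shift and turn from the pose commanded when the command began, along the tool's axes at that moment; what a row does not reach only later rows make up. A row lasts 1/10 s, in which the tool goes at most 0.05 m and 0.15 rad, less where a joint would pass 70% of its speed; a pose out of reach is approached as far as the arm can. The fingers move at their own pace and stop on an object; the grip force is fixed at half the most. Time passes only in rows, so rows that do not move let the fingers close. It prints the time, the measured TCP pose, the force, the opening and the grip force at its end.
- ctrl.get_state(): the state, without advancing time (a new reading comes with each control period).
- ctrl.camera(name): name is "scene" or "top" or "wrist"; returns a dict with "color" (384x512x3 uint8, blue, green, red), "z_map" (384x512 float32, m along the optical axis (not along the pixel's ray), 0 where there is no reading), "fx", "fy", "cx", "cy" (pixels), "k1" (the pictures are not rectified: a ray, as slopes to the right and down, at radius r is drawn at 1 + k1 r^2 times it, then the intrinsics apply), "camera_from_world" (4x4, takes a point from world to camera coordinates); the wrist camera has in their place "mount" (4x4, takes a point from camera to tool coordinates, whose origin is the TCP and whose axes are the flange's). Camera axes: x right, y up, looking along -z (the intrinsics and any distortion apply to the point x, -y, -z); pixel columns grow to the right and rows downward; lengths in m; the calibration is good to about 2 mm. A picture is of the moment at which its call begins: read the wrist's pose just before it.
- ctrl.job_done(): hands the job in; it is judged then, once.
The state is a dict: "time_s": time; "joints": joint angles; "joint_velocities": joint speeds; "joint_efforts": joint torques, N m; "eef_pos": TCP position; "eef_rot": TCP orientation; "ft_force": force on the tool from outside, world axes, zero at the start; "torque": the same for the moment, N m; "opening": finger opening in m; "grasp_force": force on a finger pad.
Only numpy, scipy, OpenCV 4.12 (cv2) and the standard library are available. Lean on these libraries where they do the work, as an engineer would, in place of code of your own. Each camera call takes 0.05 s, during which the arm holds its last target. There are 200 camera calls.

## Task

Start the bake test: while the oven door is still hanging open, push the tray of shortbread into the oven with your fingertips until it stops fully home, then push the oven door shut all the way without slamming it. Only push: do not pick up the tray or the shortbread, keep the shortbread on the tray, and leave the other things on the bench where they stand.

Things in the scene. Friction and masses are not known exactly. Their poses are not given: they have to be found in the camera images.
- oven: grey oven, fixed, on a fixed white board 380 x 460 x 12 mm. Origin on the bench under its middle; +x points into the oven (front to back), +y away from the knobs' side, z up. 300 deep (x), 400 wide (y), 265 mm high. Front plane x = -150 mm; opening y -100 to 185, z 58 to 235 mm, under a 30 mm roof: a hand reaching in must tilt. Three knobs stand 24 mm out of the front at y = -150 mm
- mouth (a point): point in the plane of the oven's front, in the middle of the opening's width, 132 mm above the bench (17 mm above the rack); axes as the oven's: +x goes into the oven, y across, z up
- tray: loose aluminium tray 250 (x, into the oven) x 270 mm (y), 0.3 to 0.55 kg, floor 4 mm, walls 20 mm high, front wall 34 high, 4 thick; origin: centre of its underside, on the rack 115 mm above the bench. Starts 30 to 70 mm out of the oven, 7 mm play each side, slides with 2 to 7 N; stops against the rack's back stop with its front wall 8 mm inside the oven's front plane
- tray_front (a point): centre of the outer face of the tray's front wall, 17 mm above the tray's underside and 17 mm below the wall's top; axes as the tray's
- door (a joint): oven door angle, rad: 0 shut (upright), grows as it leans out and down; starts at 1.05 to 1.25, limit 1.4. Hinge line: its lower edge, in the front plane 77 mm below mouth, along y. 284 wide, 175 mm from hinge to upper edge, 14 mm thick (outside the front plane when shut), 0.5 kg, counterbalanced: stays where left, moves with some 2 N at the upper edge square to the door
- door_handle (a point): middle of the outer face of the door's black handle, a solid ledge 170 mm long (y), 22 high, standing 22 mm out of the door's outer face; the point is 153 mm from the hinge line along the door and 36 mm out from the door's inner face. Axes turn with the door: -x out of the outer face, z from hinge to upper edge
- bake1: a loose piece of shortbread lying on the tray, 34 x 34 x 22 mm high, 30 g; origin at the centre of its underside
- bake2: a loose piece of shortbread lying on the tray, 34 x 34 x 22 mm high, 30 g; origin at the centre of its underside
- bake3: a loose piece of shortbread lying on the tray, 34 x 34 x 22 mm high, 30 g; origin at the centre of its underside
- bake4: a loose piece of shortbread lying on the tray, 34 x 34 x 22 mm high, 30 g; origin at the centre of its underside
- logger: blue hand-held thermometer lying on the bench, 85 x 190 x 34 mm, loose, not to be moved; origin under its centre
- jar: jar with a white cap, 60 mm across, 85 mm tall, loose, not to be moved; origin under its centre
- beaker: steel beaker, 70 mm across, 90 mm tall, loose, not to be moved; origin under its centre
- mug: white mug, 80 mm across, 90 mm tall, loose, not to be moved; origin under its centre
- can: orange can, 50 mm across, 80 mm tall, loose, standing before the oven, not to be moved; origin under its centre
- pot: small amber jar, 48 mm across, 70 mm tall, loose, standing beside the door's other side, not to be moved; origin under its centre

How it is judged:
By the outcome, as a careful person would: the job done as asked, in the order asked, and still so for the second after the job is handed in, with the robot touching nothing.
It also fails if it takes over 54 s, if anything falls off the work surface, if the arm or the gripper's body presses on something with over 40 N, if the wrist force passes 120 N, or if a joint passes its speed limit or range.

## Working session

There is one attempt and no reset: what is moved stays moved. The work goes in short steps, Python scripts to look and compute and a shell command to move; the robot and the scene stay as the last step left them, time stands still between calls to the robot, and variables do not carry over. Pictures are saved under pics/ and viewed, at most 10 in all, crops included, and the job is handed in when it is done.

```bash
ls; mkdir -p pics
python3 - <<'E'
from cell import ctrl
import cv2,pickle
d={}
for n in("scene","top"):
    c=ctrl.camera(n); d[n]=c; cv2.imwrite(f"pics/{n}0.png",c["color"])
    print(n,c["fx"],c["cx"],c["cy"],c["k1"],c["camera_from_world"].round(3).tolist() if hasattr(c["camera_from_world"],'round') else c["camera_from_world"])
pickle.dump(d,open("cams.pkl","wb"))
s=ctrl.get_state(); print(s["time_s"],s["eef_pos"],s["eef_rot"],s["ft_force"])
E
```

```text
cell.py
pics
shift.py
scene 457.60070082336256 249.62002779267723 196.1609028176111 -0.17193084280508092 [[-0.831, 0.556, 0.015, 0.457], [-0.356, -0.552, 0.754, 0.132], [0.428, 0.621, 0.657, -1.706], [0.0, 0.0, 0.0, 1.0]]
top 349.65200946650305 257.66892319740367 191.58254794152336 -0.011530036512455938 [[0.007, -1.0, 0.005, 0.016], [0.984, 0.008, 0.176, -0.617], [-0.176, 0.004, 0.984, -0.947], [0.0, 0.0, 0.0, 1.0]]
0.1 [0.14954989 0.60638908 0.23064935] [[-9.70918294e-01  2.39410919e-01 -2.81367214e-04]
 [ 2.39411083e-01  9.70917519e-01 -1.22669740e-03]
 [-2.05003942e-05 -1.25838538e-03 -9.99999208e-01]] [-0.27571845 -0.41055426 -0.22050398]
```

View pics/scene0.png

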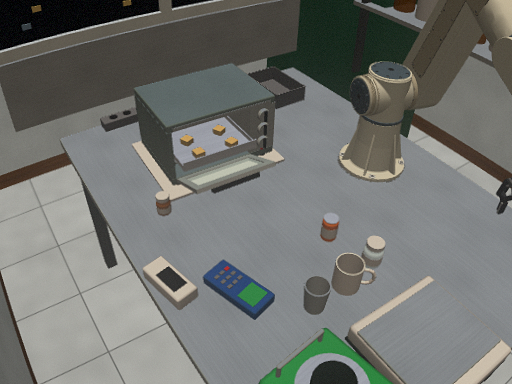

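View pics/top0.png

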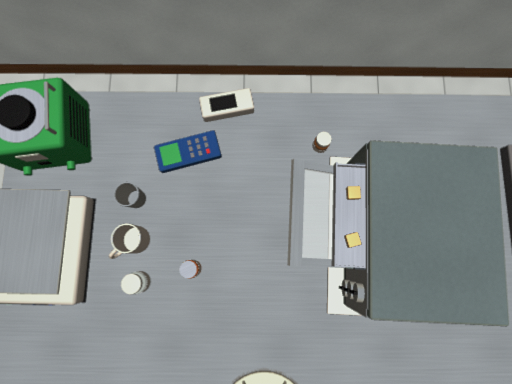

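The scene picture shows the oven at (205,110) with its door hanging open at (225,172), four shortbreads at about (187,140), (219,130), (198,152), (231,142), the can at (330,227) and the pot at (163,203). The top picture shows the oven front at column 367, the tray's front edge at column 334, the door handle at column 292, the can at (189,269) and the pot at (323,142). Oven +x is therefore about world -y, and oven +y about world +x.

```bash
cat > h.py <<'E'
import numpy as np,cv2
def cloud(c,T=None):
    """world points HxWx3 (nan where no reading); T = world_from_camera"""
    if T is None: T=np.linalg.inv(np.array(c["camera_from_world"]))
    z=np.array(c["z_map"],float); h,w=z.shape
    v,u=np.mgrid[:h,:w].astype(np.float64)
    K=np.array([[c["fx"],0,c["cx"]],[0,c["fy"],c["cy"]],[0,0,1]])
    s=cv2.undistortPoints(np.stack([u,v],-1).reshape(-1,1,2),K,np.array([c["k1"],0,0,0.])).reshape(h,w,2)
    z[z<=0]=np.nan
    P=np.stack([s[...,0]*z,-s[...,1]*z,-z],-1)
    return P@T[:3,:3].T+T[:3,3]
E
python3 - <<'E'
import pickle,numpy as np,cv2
from h import *
d=pickle.load(open("cams.pkl","rb"))
for n in d:
    P=cloud(d[n]); Q=P.reshape(-1,3); Q=Q[~np.isnan(Q[:,0])]
    m=(abs(Q[:,2]-.265)<.012)&(Q[:,1]<-.1)&(abs(Q[:,0]-.5)<.4)
    R=Q[m]; r=cv2.minAreaRect(R[:,:2].astype(np.float32)); print(n,m.sum(),"ovtop z",np.median(R[:,2]),cv2.boxPoints(r).round(4).tolist(),r)
    b=Q[(abs(Q[:,2])<.01)]; print("bench z",np.median(b[:,2]))
P=cloud(d["top"])
for v in (190,210,230):
    print(v,[(u,*P[v,u].round(3)) for u in range(284,374,4)])
print("can",P[269,189],"pot",P[138,324])
E
```

```text
scene 6078 ovtop z 0.265772068183731 [[0.1006999984383583, -0.9728000164031982], [0.899399995803833, -0.9757000207901001], [0.9021999835968018, -0.21610000729560852], [0.10339999943971634, -0.21320000290870667]] ((0.5014283061027527, -0.5944429039955139), (0.7595714330673218, 0.7987748384475708), 89.7912368774414)
bench z 0.0008295710877823659
top 24210 ovtop z 0.2663226470718818 [[0.29100000858306885, -0.5188000202178955], [0.692300021648407, -0.5361999869346619], [0.7055000066757202, -0.2337999939918518], [0.3041999936103821, -0.21639999747276306]] ((0.498252272605896, -0.3762839734554291), (0.3026871681213379, 0.4016822576522827), 87.51229095458984)
bench z 0.001540475007209663
190 [(284, np.float64(0.631), np.float64(-0.059), np.float64(0.004)), (288, np.float64(0.632), np.float64(-0.071), np.float64(0.002)), (292, np.float64(0.61), np.float64(-0.071), np.float64(0.123)), (296, np.float64(0.61), np.float64(-0.082), np.float64(0.12)), (300, np.float64(0.611), np.float64(-0.093), np.float64(0.115)), (304, np.float64(0.613), np.float64(-0.105), np.float64(0.107)), (308, np.float64(0
[... 3446 characters left out ...]
float64(-0.179), np.float64(0.152)), (340, np.float64(0.504), np.float64(-0.196), np.float64(0.122)), (344, np.float64(0.505), np.float64(-0.207), np.float64(0.119)), (348, np.float64(0.504), np.float64(-0.217), np.float64(0.121)), (352, np.float64(0.505), np.float64(-0.228), np.float64(0.119)), (356, np.float64(0.505), np.float64(-0.238), np.float64(0.121)), (360, np.float64(0.505), np.float64(-0.249), np.float64(0.12)), (364, np.float64(0.505), np.float64(-0.26), np.float64(0.121)), (368, np.float64(0.496), np.float64(-0.228), np.float64(0.253)), (372, np.float64(0.495), np.float64(-0.231), np.float64(0.269))]
can [0.39978016 0.20286135 0.08269894] pot [ 0.77357525 -0.17088218  0.07064268]
```

Everything agrees with the sizes given: oven top 0.266, tray wall top 0.150, can top 0.083, pot top 0.071. The oven yaw is -2.5°, the tray is about 50 mm out and the door is near 1.16 rad. Next I cross-check the tray front and door in the scene view and work out the approach pose.

```bash
cat >> h.py <<'E'
from scipy.spatial.transform import Rotation as Ro
ey=np.array([.4013,-.0174,0]);ey/=np.linalg.norm(ey)
ex=np.array([ey[1],-ey[0],0]); ez=np.array([0,0,1.])
O=np.array([.4983,-.3763,0])
M=O-.15*ex+.0425*ey                      # front plane, middle of the opening, z=0
def W(out,z): return M-out*ex+z*ez       # point on the push plane: 'out' in front of the oven
def rot(t):                              # tool tilted t from straight down, pointing into the oven
    zt=np.sin(t)*ex-np.cos(t)*ez
    return np.stack([np.cross(ey,zt),ey,zt],1)
def oz(p): p=np.asarray(p)-M; return (-p@ex, p@ey, p@ez)   # out, along, z
def delta(p,t,s=None):
    if s is None:
        from cell import ctrl; s=ctrl.get_state()
    A=np.array(s["eef_rot"]); 
    return (A.T@(p-s["eef_pos"])).round(4).tolist(),Ro.from_matrix(A.T@rot(t)).as_rotvec().round(3).tolist()
E
python3 - <<'E'
import pickle
from h import *
d=pickle.load(open("cams.pkl","rb"))
print("mouth",M)
for n in d:
    P=cloud(d[n]).reshape(-1,3);P=P[~np.isnan(P[:,0])]-M
    o=-P@ex;a=P@ey;z=P[:,2]
    m=(z>.142)&(z<.158)&(o>.02)&(o<.09)&(abs(a)<.13)
    print(n,"tray top rim n",m.sum(),"z",np.percentile(z[m],90),"out pct",np.percentile(o[m],[50,80,90,98]),"a",a[m].min(),a[m].max())
    f=m&(o>np.percentile(o[m],60)); print(" yaw fit",np.polyfit(a[f],o[f],1))
    m=(abs(a)<.11)&(o>.07)&(o<.15)&(z>.06)&(z<.14)
    th=np.arctan2(o[m],z[m]-.055); print(" door",m.sum(),np.percentile(th,[10,50,90]))
print(delta(W(.15,.25),np.pi/4))
E
```

```text
mouth [ 0.54725786 -0.22828183  0.        ]
scene tray top rim n 196 z 0.15081724623542453 out pct [0.04993198 0.05266239 0.05367884 0.05553483] a -0.128322736249961 0.12806462906838825
 yaw fit [0.000672   0.05280614]
 door 495 [1.15807848 1.17906518 1.19689593]
top tray top rim n 226 z 0.15252186260947687 out pct [0.04989221 0.05093771 0.05123604 0.05175581] a -0.12968836969676334 0.12917880967461914
 yaw fit [-0.00364845  0.0509208 ]
 door 2227 [1.14937586 1.17055275 1.19210756]
([-0.5564, -0.5681, -0.0186], [0.536, -0.655, 1.297])
```

```bash
python3 shift.py '[[-0.04,-0.04,-0.03,0,0,0.1,0.05],[-0.07,-0.07,-0.04,0.05,-0.05,0.2,0.05],[-0.11,-0.11,-0.04,0.1,-0.12,0.3,0.05],[-0.14,-0.15,-0.04,0.13,-0.16,0.4,0.05],[-0.18,-0.18,-0.04,0.18,-0.22,0.45,0.05]]'; python3 -c "
from h import *
print(delta(W(.15,.25),np.pi/4))"
```

```text
time_s: 0.6
eef_pos: [0.2738, 0.3972, 0.2716]
eef_rot: [[-0.751, 0.65, 0.113], [0.61, 0.75, -0.256], [-0.251, -0.124, -0.96]]
ft_force: [0.3, 0.2, -0.0]
opening: 0.0502
grasp_force: 0.0
([-0.4951, -0.1719, 0.1743], [0.35, -0.436, 0.844])
```

```bash
python3 shift.py '[[-0.045,-0.015,0.01,0.03,-0.04,0.08,0.05],[-0.09,-0.03,0.03,0.07,-0.09,0.17,0.05],[-0.135,-0.045,0.045,0.1,-0.13,0.25,0.05],[-0.18,-0.06,0.06,0.14,-0.17,0.34,0.05],[-0.225,-0.075,0.075,0.17,-0.22,0.42,0.05]]'; python3 -c "
from h import *
print(delta(W(.15,.25),np.pi/4))"
```

```text
time_s: 1.1
eef_pos: [0.4035, 0.1861, 0.2646]
eef_rot: [[-0.391, 0.914, 0.106], [0.768, 0.388, -0.51], [-0.507, -0.118, -0.854]]
ft_force: [0.7, 0.4, 0.4]
opening: 0.0502
grasp_force: 0.0
([-0.2546, 0.0366, 0.1632], [0.181, -0.219, 0.423])
```

```bash
python3 shift.py '[[-0.042,0.006,0.027,0.03,-0.04,0.08,0.05],[-0.085,0.012,0.054,0.07,-0.08,0.17,0.05],[-0.127,0.018,0.081,0.1,-0.12,0.25,0.05],[-0.17,0.024,0.108,0.14,-0.17,0.33,0.05],[-0.212,0.03,0.135,0.181,-0.219,0.423,0.05]]'; python3 -c "
from h import *
print(delta(W(.15,.25),np.pi/4),delta(W(.095,.165),np.pi/4),delta(W(.085,.128),np.pi/4))"
```

```text
time_s: 1.6
eef_pos: [0.5271, -0.0308, 0.2528]
eef_rot: [[0.03, 0.999, -0.031], [0.706, -0.043, -0.707], [-0.708, -0.0, -0.707]]
ft_force: [0.5, -0.2, 0.7]
opening: 0.0501
grasp_force: 0.0
([-0.0308, 0.0287, 0.0348], [-0.0, 0.001, 0.0]) ([-0.0096, 0.0287, 0.1338], [-0.0, 0.001, 0.0]) ([0.0096, 0.0287, 0.167], [-0.0, 0.001, 0.0])
```

```bash
python3 shift.py '[[0.002,0.007,0.04,0,0,0,0.05],[0.005,0.014,0.08,0,0,0,0.05],[0.007,0.021,0.12,0,0,0,0.05],[0.0096,0.0287,0.167,0,0,0,0.05],[0.0096,0.0287,0.167,0,0,0,0.05]]'
python3 - <<'E'
from h import *
from cell import ctrl
s=ctrl.get_state();print(oz(s["eef_pos"]),s["joints"],s["ft_force"])
print(delta(W(.0,.128),np.pi/4))
c=ctrl.camera("scene");cv2.imwrite("pics/a1.png",cv2.resize(c["color"][40:240,90:330],None,fx=3,fy=3))
E
```

```text
time_s: 2.1
eef_pos: [0.5478, -0.1442, 0.1237]
eef_rot: [[0.025, 0.999, -0.037], [0.707, -0.043, -0.706], [-0.707, -0.008, -0.707]]
ft_force: [-0.1, 0.9, 1.1]
opening: 0.05
grasp_force: 0.0
(np.float64(0.08400614614843833), np.float64(-0.003136648413976746), np.float64(0.1237373929285784)) [ 0.17003951  0.54226401  1.89473529 -0.87436861  1.1173616   0.77937507] [-0.084146    0.88910896  1.10428334]
([-0.0624, 0.0031, 0.0564], [-0.006, -0.0, 0.006])
```

View pics/a1.png

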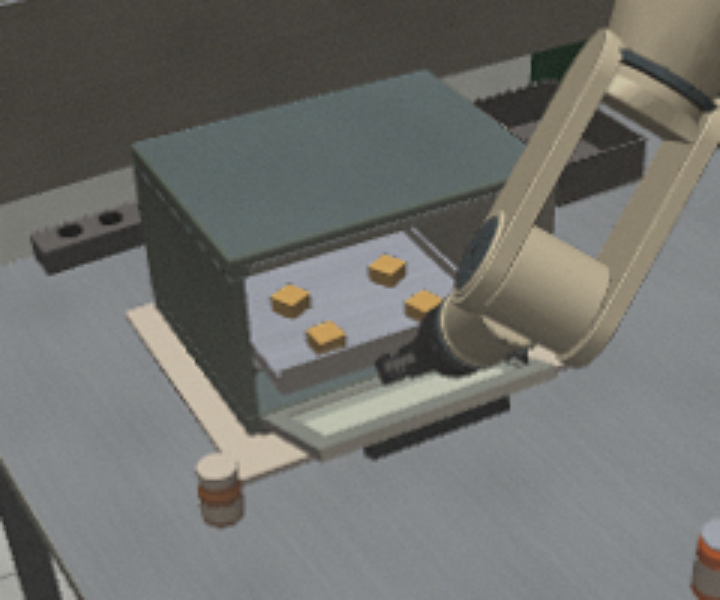

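The picture shows the closed-in fingertips at (400,365), in front of the tray's front wall at (330,370), and above the open door. The four pieces lie on the tray and everything is clear, so I push in slowly.

```bash
python3 shift.py '[[-0.008,0,0.003,0,0,0,0.05],[-0.014,0,0.009,0,0,0,0.05],[-0.018,0,0.013,0,0,0,0.05],[-0.021,0,0.016,0,0,0,0.05],[-0.024,0,0.019,0,0,0,0.05]]' | egrep 'time|pos|force'
python3 shift.py '[[-0.003,0,0.003,0,0,0,0.05],[-0.006,0,0.006,0,0,0,0.05],[-0.009,0,0.009,0,0,0,0.05],[-0.012,0,0.012,0,0,0,0.05],[-0.015,0,0.015,0,0,0,0.05]]' | egrep 'time|pos|force'
python3 -c "
from h import *
from cell import ctrl
print(oz(ctrl.get_state()['eef_pos']))"
```

```text
time_s: 2.65
eef_pos: [0.5495, -0.1717, 0.1319]
ft_force: [0.7, 0.1, -0.2]
grasp_force: 0.0
time_s: 3.15
eef_pos: [0.549, -0.1925, 0.1316]
ft_force: [0.6, 6.8, 3.3]
grasp_force: 3.1
(np.float64(0.035861284754491705), np.float64(0.00014789568413555948), np.float64(0.1315744490674008))
```

```bash
python3 shift.py '[[-0.003,0,0.003,0,0,0,0.05],[-0.006,0,0.006,0,0,0,0.05],[-0.009,0,0.009,0,0,0,0.05],[-0.012,0,0.012,0,0,0,0.05],[-0.015,0,0.015,0,0,0,0.05]]' | egrep 'time|pos|force'
python3 -c "
from h import *
from cell import ctrl
print(oz(ctrl.get_state()['eef_pos']))
T=cloud(ctrl.camera('top')).reshape(-1,3);T=T[~np.isnan(T[:,0])]-M
o=-T@ex;a=T@ey;z=T[:,2];m=(z>.142)&(z<.158)&(o>-.01)&(o<.04)&(abs(a)<.13)
for l,h in((-.13,-.07),(.07,.13)):
  k=m&(a>l)&(a<h);print(k.sum(),np.percentile(o[k],[50,90]))"
```

```text
time_s: 3.65
eef_pos: [0.5482, -0.2136, 0.1316]
ft_force: [0.4, 5.1, 2.9]
grasp_force: 2.7
(np.float64(0.01466888224408523), np.float64(0.00031770550867729077), np.float64(0.13155727752756113))
49 [0.00995376 0.01158109]
44 [0.01055927 0.01239369]
```

```bash
python3 shift.py '[[-0.002,0,0.002,0,0,0,0.05],[-0.004,0,0.004,0,0,0,0.05],[-0.006,0,0.006,0,0,0,0.05],[-0.008,0,0.008,0,0,0,0.05],[-0.01,0,0.01,0,0,0,0.05]]' | egrep 'time|pos|force'
python3 shift.py '[[-0.001,0,0.001,0,0,0,0.05],[-0.002,0,0.002,0,0,0,0.05],[-0.003,0,0.003,0,0,0,0.05]]' | egrep 'time|pos|force'
python3 -c "
from h import *
from cell import ctrl
print(oz(ctrl.get_state()['eef_pos']))"
```

```text
time_s: 4.2
eef_pos: [0.5476, -0.2277, 0.1315]
ft_force: [0.2, 6.3, 4.0]
grasp_force: 3.1
time_s: 4.5
eef_pos: [0.5474, -0.2319, 0.1315]
ft_force: [0.5, 6.0, 3.9]
grasp_force: 3.1
(np.float64(-0.0036096692078360047), np.float64(0.0002882600581369783), np.float64(0.1314978290023816))
```

```bash
for i in 1 2; do python3 shift.py '[[-0.001,0,0.001,0,0,0,0.05],[-0.002,0,0.002,0,0,0,0.05]]' | egrep 'pos|force:'; done
```

```text
eef_pos: [0.5478, -0.2339, 0.1315]
ft_force: [1.5, 19.4, 8.7]
grasp_force: 9.9
eef_pos: [0.549, -0.2348, 0.1314]
ft_force: [-1.0, 41.7, 16.3]
grasp_force: 20.6
```

The force rose from 6 to 42 N while the tip stayed put, with the wall 6 to 8 mm inside the front, so the tray is home. I back off, look, and plan the door.

```bash
python3 shift.py '[[0.01,0,-0.01,0,0,0,0.05],[0.02,0,-0.03,0,0,0,0.05],[0.02,0,-0.07,0,0,0,0.05],[0.02,0,-0.12,0,0,0,0.05],[0.02,0,-0.16,0,0,0,0.05]]' | egrep 'pos|force:'
python3 shift.py '[[0.02,0,-0.04,0,0,0,0.05],[0.04,0,-0.08,0,0,0,0.05],[0.06,0,-0.11,0,0,0,0.05],[0.08,0,-0.13,0,0,0,0.05],[0.08,0,-0.13,0,0,0,0.05]]' | egrep 'time|pos|force:'
python3 - <<'E'
from h import *
from cell import ctrl
s=ctrl.get_state();print(oz(s["eef_pos"]))
c=ctrl.camera("scene");cv2.imwrite("pics/a2.png",cv2.resize(c["color"][40:240,90:330],None,fx=3,fy=3))
for n in("scene","top"):
    P=cloud(ctrl.camera(n)).reshape(-1,3);P=P[~np.isnan(P[:,0])]-M;o=-P@ex;a=P@ey;z=P[:,2]
    m=(z>.125)&(z<.158)&(o>-.03)&(o<.02)&(abs(a)<.13)
    if m.sum(): print(n,m.sum(),np.percentile(o[m],[2,50,90]))
    m=(abs(a)<.11)&(o>.07)&(o<.15)&(z>.06)&(z<.14); print("door",m.sum(),np.median(np.arctan2(o[m],z[m]-.055)))
print(delta(W(.28,.145),np.pi/4),delta(W(.185,.045),np.pi/4))
E
```

```text
eef_pos: [0.5518, -0.1095, 0.2318]
ft_force: [0.7, -0.3, -0.1]
grasp_force: 0.0
time_s: 5.9
eef_pos: [0.5584, 0.0405, 0.2658]
ft_force: [0.8, -0.3, 0.0]
grasp_force: 0.0
(np.float64(0.2690045218257872), np.float64(-0.00048543283128582197), np.float64(0.2658094469124755))
scene 472 [-0.01529042 -0.01011873 -0.00638589]
door 498 1.1786099131270187
top 404 [-0.01188274 -0.00932487 -0.00865206]
door 2231 1.1708939335849038
([0.0957, 0.0015, 0.075], [0.0, -0.0, 0.004]) ([0.0992, 0.0014, 0.2129], [0.0, -0.0, 0.004])
```

View pics/a2.png

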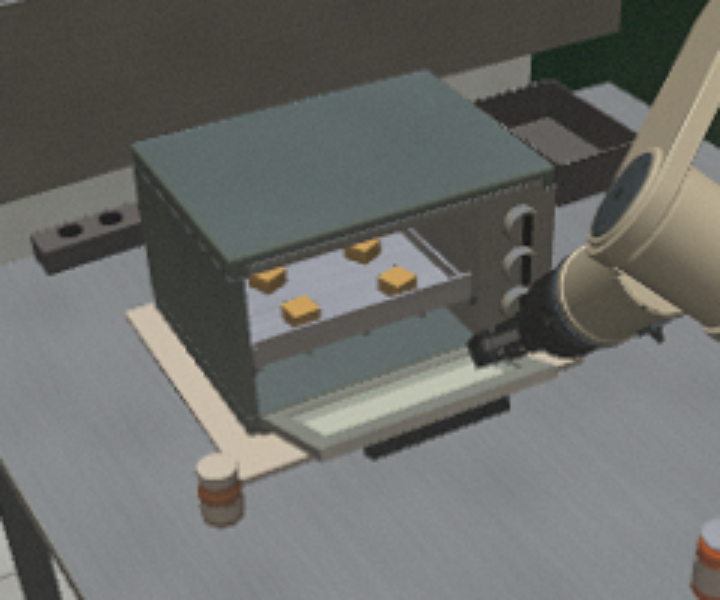

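The picture shows the tray fully in, its front wall at (360,320) just behind the front plane, four pieces on it and the door unmoved (1.175 rad). Next I go under the handle and compute the door arc.

```bash
python3 shift.py '[[0.03,0,0.02,0,0,0,0.05],[0.06,0,0.04,0,0,0,0.05],[0.095,0.001,0.075,0,0,0,0.05],[0.097,0.001,0.1,0,0,0,0.05],[0.098,0.001,0.13,0,0,0,0.05]]' | egrep 'pos|force:'
cat > arc.py <<'E'
from h import *
def tcp(th,t=np.pi/4,inset=.012,set_=.003):
    D=lambda a,n:np.array([a*np.sin(th)+n*np.cos(th),.055+a*np.cos(th)-n*np.sin(th)])
    f=np.array([-np.sin(t),-np.cos(t)]); up=np.array([-np.cos(t),np.sin(t)])   # finger dir, its upper/front normal, in (out,z)
    if th>np.pi/2-t: C=D(.164,.036)+inset*f
    else: C=D(.152,.036)
    return C-.011*up+set_*f
E
python3 - <<'E'
from arc import *
from cell import ctrl
s=ctrl.get_state();print(oz(s["eef_pos"]))
p=W(*tcp(1.175)); print(delta(W(.185,.045),np.pi/4),delta(p,np.pi/4))
A=rot(np.pi/4)
for th in np.linspace(1.175,0,16):
    q=W(*tcp(th)); print(round(th,3),tcp(th).round(4),(A.T@(q-p)).round(4)[[0,2]])
E
```

```text
eef_pos: [0.5572, 0.0135, 0.1032]
ft_force: [1.6, -0.3, 0.4]
grasp_force: 0.0
(np.float64(0.2419791877064967), np.float64(-0.0005639822747551711), np.float64(0.10318568575955503))
([0.0008, 0.0006, 0.0814], [-0.0, -0.0, 0.004]) ([-0.0305, 0.0005, 0.0821], [-0.0, -0.0, 0.004])
1.175 [0.1624 0.0666] [0. 0.]
1.097 [0.1595 0.0795] [-0.0111 -0.0071]
1.018 [0.1557 0.092 ] [-0.0227 -0.0132]
0.94 [0.1508 0.1043] [-0.0348 -0.0185]
0.862 [0.1451 0.1161] [-0.0472 -0.0227]
0.783 [0.1384 0.1274] [-0.0599 -0.026 ]
0.705 [0.1316 0.1375] [-0.0719 -0.0284]
0.627 [0.124  0.1471] [-0.0841 -0.0297]
0.548 [0.1156 0.1561] [-0.0963 -0.0302]
0.47 [0.1066 0.1643] [-0.1085 -0.0296]
0.392 [0.097  0.1718] [-0.1207 -0.0281]
0.313 [0.0868 0.1786] [-0.1326 -0.0257]
0.235 [0.0761 0.1845] [-0.1444 -0.0223]
0.157 [0.0649 0.1896] [-0.1559 -0.0181]
0.078 [0.0534 0.1938] [-0.167  -0.0129]
0.0 [0.0417 0.1971] [-0.1776 -0.0069]
```

```bash
python3 shift.py '[[0,0,0.03,0,0,0,0.05],[0,0,0.06,0,0,0,0.05],[0,0,0.081,0,0,0,0.05],[-0.015,0,0.082,0,0,0,0.05],[-0.022,0,0.082,0,0,0,0.05]]' | egrep 'time|pos|force:'
python3 shift.py '[[-0.003,0,0,0,0,0,0.05],[-0.006,0,0,0,0,0,0.05],[-0.009,0,0,0,0,0,0.05]]' | egrep 'time|pos|force:'
python3 - <<'E'
from arc import *
from cell import ctrl
s=ctrl.get_state();print(oz(s["eef_pos"]))
c=ctrl.camera("scene");cv2.imwrite("pics/a3.png",cv2.resize(c["color"][40:240,90:330],None,fx=3,fy=3))
E
```

```text
time_s: 7.05
eef_pos: [0.5544, -0.0604, 0.0634]
ft_force: [-0.5, -0.1, 0.4]
grasp_force: 0.0
time_s: 7.35
eef_pos: [0.5551, -0.0644, 0.0695]
ft_force: [-0.4, 0.4, -0.1]
grasp_force: 0.0
(np.float64(0.16405643420374016), np.float64(0.0006985420527284356), np.float64(0.06948143807250809))
```

View pics/a3.png

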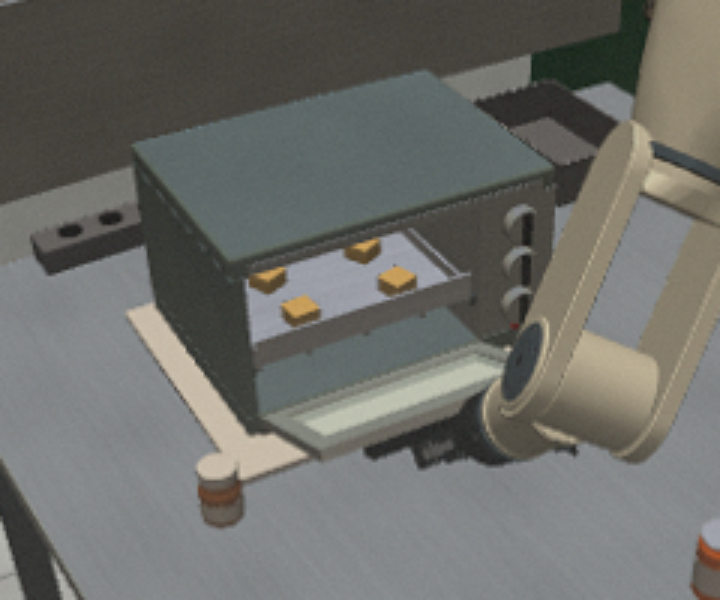

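The picture shows the fingers at (430,445) under the black handle at (400,440), just short of contact. Now I follow the arc.

```bash
python3 shift.py '[[-0.006,0,-0.003,0,0,0,0.05],[-0.012,0,-0.006,0,0,0,0.05],[-0.018,0,-0.009,0,0,0,0.05],[-0.023,0,-0.012,0,0,0,0.05],[-0.029,0,-0.015,0,0,0,0.05]]' | egrep 'time|pos|force:'
python3 - <<'E'
from arc import *
from cell import ctrl
s=ctrl.get_state();print(oz(s["eef_pos"]))
P=cloud(ctrl.camera("scene")).reshape(-1,3);P=P[~np.isnan(P[:,0])]-M;o=-P@ex;a=P@ey;z=P[:,2]
m=(abs(a)<.11)&(o>.07)&(o<.15)&(z>.06)&(z<.2); m&=a>0;print("door",m.sum(),np.median(np.arctan2(o[m],z[m]-.055)))
E
```

```text
time_s: 7.9
eef_pos: [0.5542, -0.0746, 0.1001]
ft_force: [-0.4, 2.1, -1.2]
grasp_force: 1.2
(np.float64(0.15384731695431264), np.float64(0.0003139641428350203), np.float64(0.10011381482152606))
door 300 1.0122829337056134
```

```bash
python3 shift.py '[[-0.006,0,-0.003,0,0,0,0.05],[-0.012,0,-0.005,0,0,0,0.05],[-0.019,0,-0.007,0,0,0,0.05],[-0.025,0,-0.009,0,0,0,0.05],[-0.032,0,-0.0105,0,0,0,0.05]]' | egrep 'pos|force:'
python3 shift.py '[[-0.006,0,-0.001,0,0,0,0.05],[-0.013,0,-0.002,0,0,0,0.05],[-0.02,0,-0.003,0,0,0,0.05],[-0.027,0,-0.0035,0,0,0,0.05],[-0.034,0,-0.004,0,0,0,0.05]]' | egrep 'time|pos|force:'
cat > look.py <<'E'
from arc import *
from cell import ctrl
from scipy.optimize import minimize_scalar as ms
s=ctrl.get_state();q=oz(s["eef_pos"]);print(q)
th=ms(lambda t:np.hypot(*(tcp(t)-[q[0],q[2]])),bounds=(0,1.2),method="bounded");print("arc th",th.x,th.fun)
P=cloud(ctrl.camera("scene")).reshape(-1,3);P=P[~np.isnan(P[:,0])]-M;o=-P@ex;a=P@ey;z=P[:,2]
m=(a>.0)&(a<.13)&(o>.01)&(z>.16)&(z<.245)&(o<.15);print("door",m.sum(),"highest z",np.percentile(z[m],98) if m.sum() else 0,"out there",np.median(o[m&(z>np.percentile(z[m],90))]) if m.sum() else 0)
E
python3 look.py
```

```text
eef_pos: [0.5535, -0.0903, 0.1302]
ft_force: [0.3, 2.8, 0.3]
grasp_force: 1.3
time_s: 8.95
eef_pos: [0.5525, -0.1118, 0.1569]
ft_force: [0.3, 0.5, -1.5]
grasp_force: 0.9
(np.float64(0.11661047026673721), np.float64(0.00023661800701811842), np.float64(0.1569061998976912))
arc th 0.5490168025253624 0.0013107780922643494
door 448 highest z 0.20400814823284855 out there 0.09467485855657938
```

```bash
python3 shift.py '[[-0.005,0,0,0,0,0,0.05],[-0.011,0,0.0005,0,0,0,0.05],[-0.017,0,0.001,0,0,0,0.05],[-0.022,0,0.0015,0,0,0,0.05],[-0.028,0,0.0025,0,0,0,0.05]]' | egrep 'pos|force:'
python3 shift.py '[[-0.006,0,0.001,0,0,0,0.05],[-0.013,0,0.003,0,0,0,0.05],[-0.02,0,0.005,0,0,0,0.05],[-0.026,0,0.007,0,0,0,0.05],[-0.032,0,0.0095,0,0,0,0.05]]' | egrep 'time|pos|force:'
python3 look.py
```

```text
eef_pos: [0.5518, -0.1331, 0.1748]
ft_force: [-0.4, 2.6, 0.2]
grasp_force: 1.2
time_s: 10.0
eef_pos: [0.5507, -0.1628, 0.1907]
ft_force: [-0.8, 3.2, 0.7]
grasp_force: 1.1
(np.float64(0.06561883303108955), np.float64(0.000641535829348267), np.float64(0.19074681341345523))
arc th 0.15799249924994868 0.0013014699692935842
door 658 highest z 0.2369372077036799 out there 0.10197677449149076
```

Now the last 0.16 rad, slowly (about 2 mm per row).

```bash
python3 shift.py '[[-0.002,0,0.001,0,0,0,0.05],[-0.004,0,0.002,0,0,0,0.05],[-0.006,0,0.003,0,0,0,0.05],[-0.008,0,0.004,0,0,0,0.05],[-0.01,0,0.005,0,0,0,0.05]]' | egrep 'pos|force:'
python3 shift.py '[[-0.002,0,0.001,0,0,0,0.05],[-0.004,0,0.002,0,0,0,0.05],[-0.006,0,0.003,0,0,0,0.05],[-0.008,0,0.004,0,0,0,0.05]]' | egrep 'time|pos|force:'
python3 look.py
```

```text
eef_pos: [0.5504, -0.1728, 0.194]
ft_force: [0.8, 2.3, 1.1]
grasp_force: 1.0
time_s: 10.95
eef_pos: [0.55, -0.1814, 0.1968]
ft_force: [-1.5, 2.3, 1.0]
grasp_force: 0.9
(np.float64(0.046920375438408685), np.float64(0.0006926354674133449), np.float64(0.19677441995714628))
arc th 0.033068431357546786 0.0009816937048138588
door 691 highest z 0.24132903402777275 out there 0.08377674393373445
```

```bash
for i in 1 2 3 4; do python3 shift.py '[[-0.0008,0,0.0006,0,0,0,0.05],[-0.0016,0,0.0012,0,0,0,0.05]]' | egrep 'pos|ft_force:'; done
```

```text
eef_pos: [0.5499, -0.1833, 0.1971]
ft_force: [0.2, 1.7, 1.1]
eef_pos: [0.5499, -0.1853, 0.1973]
ft_force: [0.0, 2.1, 1.1]
eef_pos: [0.5498, -0.1872, 0.1976]
ft_force: [-0.4, 0.9, 1.9]
eef_pos: [0.5497, -0.1892, 0.1979]
ft_force: [0.3, 2.1, 2.1]
```

```bash
for i in 1 2; do python3 shift.py '[[-0.0008,0,0.0006,0,0,0,0.05],[-0.0016,0,0.0012,0,0,0,0.05]]' | egrep 'pos|ft_force:'; done
```

```text
eef_pos: [0.5497, -0.1905, 0.1979]
ft_force: [-1.3, 14.6, 4.8]
eef_pos: [0.5498, -0.1907, 0.1979]
ft_force: [-4.1, 28.9, 9.1]
```

The force jumped to 29 N with the tip stopped, so the door is against its stop. I back straight off and check.

```bash
python3 shift.py '[[0.003,0,-0.003,0,0,0,0.05],[0.01,0,-0.01,0,0,0,0.05],[0.025,0,-0.025,0,0,0,0.05],[0.045,0,-0.05,0,0,0,0.05],[0.06,0,-0.08,0,0,0,0.05]]' | egrep 'time|pos|ft_force:'
python3 shift.py '[[0,0,-0.03,0,0,0,0.05],[0,0,-0.05,0,0,0,0.05],[0,0,-0.05,0,0,0,0.05]]' | egrep 'time|pos|ft_force:'
python3 - <<'E'
from arc import *
from cell import ctrl
for n in("scene","top"):
    c=ctrl.camera(n)
    P=cloud(c).reshape(-1,3);P=P[~np.isnan(P[:,0])]-M;o=-P@ex;a=P@ey;z=P[:,2]
    if n=="scene":
        cv2.imwrite("pics/a4.png",cv2.resize(c["color"][40:340,90:410],None,fx=2,fy=2))
        for l,h in((.07,.09),(.1,.13),(.13,.16),(.16,.19)):
            m=(a>-.1)&(a<.1)&(o>-.05)&(o<.05)&(z>l)&(z<h);print(l,m.sum(),np.percentile(o[m],[10,50,90]) if m.any() else 0)
    for nm,p,h in(("can",(.3998,.2029),.083),("pot",(.7736,-.1709),.071)):
        q=P+M;m=(np.hypot(q[:,0]-p[0],q[:,1]-p[1])<.05)&(abs(z-h)<.012);print(n,nm,m.sum(),q[m][:,:2].mean(0) if m.any() else 0)
    m=(o>.015)&(o<.06)&(a>-.09)&(a<.09)&(z>.17)&(z<.24);print(n,"handle/top",m.sum(),np.percentile(z[m],[2,50,98]) if m.any() else 0,np.percentile(o[m],[2,98]) if m.any() else 0)
E
```

```text
time_s: 12.7
eef_pos: [0.5527, -0.0934, 0.212]
ft_force: [0.4, 0.0, -0.7]
time_s: 13.0
eef_pos: [0.5563, -0.0571, 0.2495]
ft_force: [0.4, 0.3, -0.3]
0.07 287 [0.00702625 0.01141448 0.01534266]
0.1 326 [0.00591752 0.00921673 0.01237944]
0.13 310 [0.00559751 0.00903781 0.01216046]
0.16 311 [0.00589736 0.00898845 0.01185291]
scene can 155 [0.40204343 0.20949424]
scene pot 130 [ 0.77282838 -0.16443197]
scene handle/top 444 [0.19889735 0.2165068  0.22405416] [0.01581184 0.03779789]
top can 0 0
top pot 182 [ 0.7710239  -0.16820757]
top handle/top 725 [0.20305599 0.21996546 0.22288658] [0.01576807 0.03522823]
```

View pics/a4.png

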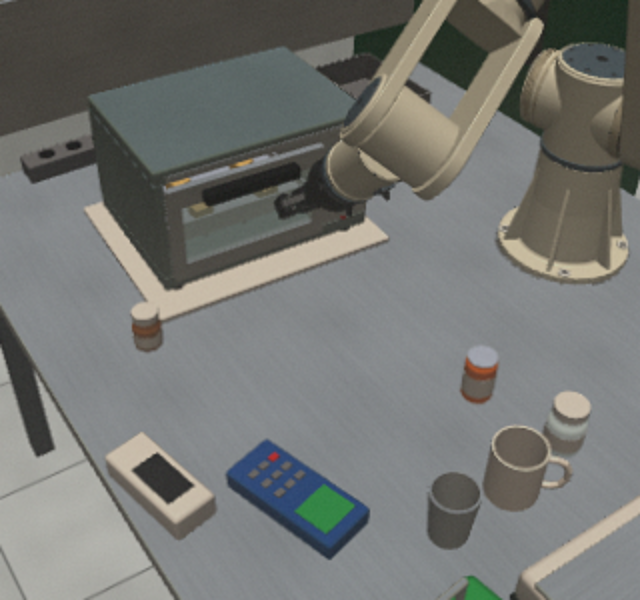

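The picture shows the door upright and closed, with its handle at (250,185). The face offset is constant over the height, the handle stands 36 mm out as it should when shut, the shortbread is visible behind the glass, the other things are in place, and the gripper is clear.

```bash
python3 -c "
from cell import ctrl
print(ctrl.job_done())"
```

```text
the job is handed in; nothing more can be done
None
```

The job is handed in after 13 s on the robot's clock: the tray is pushed fully home with all four shortbread pieces on it, the door was pushed shut slowly afterwards, and the other things on the bench look untouched.

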